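# Pack the roaster's spare parts into the service caddy

## Robot

A 6-joint arm with a two-finger parallel gripper is mounted at the origin on the work surface. World frame = base frame: x ahead of the robot, y to its left, z up, the work surface at z = 0. Lengths are in mm, angles in rad, forces in N, time in s.
With the tool pointing down it reaches from about 275 to 1000 mm from the base axis. Payload 8.4 kg.
Tool frame: the origin (TCP) lies at the centre of the arm's flange, where the gripper is bolted on; the fingertips stand 173 mm ahead of it and the grasp point (between the pads) lies 155 mm ahead of it; z points along the fingers, y is the direction in which the jaws open and shut (so a half turn about z gives the same grasp; the last joint's range is limited). The gripper opens to 85 mm and grips with 20 to 120 N. Pads are 22 mm wide; open, the fingers measure 114 mm over their backs; the gripper's body (76 mm by 85 mm) begins 54 mm behind the grasp point. The pads swing forward as they close: fully open they stand 13 mm farther back than shut.
Start: joints at [-1.253, 0.353, 1.633, -0, 1.155, -0.002], TCP at [196.484, -593.316, 404.681] pointing down, gripper open.
Joint ranges: [-2.63, 2.63], [-0.92, 2.1], [0.06, 2.66], [-1.3, 4.44], [0, 2.69], [-3.02, 3.02]. Speed limits (rad/s): [2.22, 2.22, 2.79, 3.14, 3.14, 3.14].

## Interface

Orientations are given as [roll, pitch, yaw] about the fixed x, y, z axes, in that order (R = Rz(yaw) Ry(pitch) Rx(roll)).
In Python, from rig import sense, grab_frame, camera_model, sign_off gives the robot as it stands. The module is installed in compiled form; this text tells all that it offers.
- The arm moves only by the tool step_arm, never from a script. Its argument "commands" is a list of rows, each a list of 3 entries, a list of its own where there are three numbers: the shift along the tool's x, y, z in mm, then the turn about the tool's z in rad, then the opening, from 0 (shut) to 1 (fully open). A call has 1 to 20 rows; each row shifts and turns the pose as measured when the row begins, along the tool's axes as they then stand; what a row does not reach is not made up. A row lasts 1/8 s, in which the tool goes at most 62.5 mm and 10.7 degrees, less where a joint would pass 70% of its speed; a pose out of reach is approached as far as the arm can. A call with a gripper value outside its range is refused whole. The fingers move at their own pace and stop on an object; "force" is the grip in N (left out, the last holds). Time passes only in rows, so rows that do not move let the fingers close. It gives the time, the measured TCP pose, the force and the opening at its end, in the units of the state.
- sense(): the state, without advancing time (a new reading comes with each control period).
- grab_frame(name): name is "scene" or "top" or "wrist"; returns the picture (420x560x3 uint8, blue, green, red); there is no depth.
- camera_model(name): a dict with "fx", "fy", "cx", "cy" (pixels), "R" (3x3) and "t" (3): a world point X has camera coordinates R X + t. Camera axes: x right, y down, z forward; pixel columns grow to the right and rows downward; lengths in mm; the calibration is good to about 2 mm. A picture is of the moment at which its call begins: read the wrist's pose just before it. camera_model takes no time and is no camera call; for the wrist camera it gives the pose at the moment of the call.
- sign_off(): hands the job in, once; it reports no verdict.
The state is a dict: "clock": time; "qpos": joint angles; "qvel": joint speeds; "joint_efforts": joint torques, N m; "eef_pos": TCP position; "tcp_rot": TCP orientation; "contact_force": force on the tool from outside, world axes, zero at the start; "wrist_torque": the same for the moment, N m; "opening": opening from 0.0 (shut) to 1.0 (fully open).
Only numpy, scipy, OpenCV 4.12 (cv2) and the standard library are available. Lean on these libraries where they do the work, as an engineer would, in place of code of your own. Each camera call takes 0.05 s, during which the arm holds its last target. There are 200 camera calls.

## Task

Pack the coffee roaster's four scattered spare parts into the black caddy: the large and the small round steel ring flat over the upright post, the large one at the bottom and the small one on top of it; the round steel weight standing upright in the round cup; and the straight wooden grip lying flat in the rectangular trough. The square steel flange, the square steel weight and the wooden T-handle look similar but belong to another machine: leave them where they are.

Things in the scene. Friction and masses are not known exactly. Their poses are not given: they have to be found in the camera images.
- large_ring: large round steel ring lying flat: outer diameter 60 mm, hole 30 mm through, 16 mm thick, about 0.22 kg. Origin at the centre of its underside, z is its axis, up. Goes over the post, lowest.
- small_ring: small round steel ring lying flat: outer diameter 44 mm, hole 30 mm through, 16 mm thick, about 0.09 kg. Origin at the centre of its underside, z is its axis, up. Goes over the post, on top of the large ring.
- round_weight: round steel counterweight standing upright: cylinder of diameter 36 mm, 52 mm tall, with a brass stud of diameter 10 mm and 12 mm height on its top; about 0.4 kg. Origin at the centre of its underside, z up its axis.
- straight_grip: straight dark wooden machine grip lying on its side, 66 mm long, about 0.07 kg: a square steel flange (28 x 28 mm, 6 mm thick) at its -x end, a wooden rod of diameter 24 mm along the middle (from x = -27 to +20 mm), a round end of diameter 28 mm at its +x end. Origin on its axis at mid length, 14 mm above what it lies on; x along its axis.
- square_flange: look-alike, not to be moved: square steel flange lying flat, 54 x 54 mm, 16 mm thick, with a 30 mm round hole. Origin at the centre of its underside.
- square_weight: look-alike, not to be moved: square steel block standing upright, 34 x 34 mm, 52 mm tall, with the same brass stud, 12 mm high, on top. Origin at the centre of its underside.
- t_handle: look-alike, not to be moved: dark wooden T-handle lying on its side: wooden crossbar 66 mm long along its y, 28 mm thick at the ends, with a thin steel stem along +x from the bar's middle to a square steel flange (28 x 28 mm) 46 mm from the bar's axis. Origin at the middle of the crossbar, on its axis, 14 mm above the bench.
- post_insert: target for the two rings: black base with an upright brass post at its centre, fixed in the caddy's row of three (96 mm apart, any order). Origin: centre of the base's underside, 4 mm above the bench; x across the caddy, y along its row. Base 92 x 92 mm, upper face at z = 8 mm. Post: diameter 14 mm, tapered tip, 45 mm above the upper face. Caddy: long lips 9 mm, end walls 22 mm above the bench.
- cup_insert: target for the round weight: black base with a round open aluminium cup at its centre, fixed in the caddy's row of three (96 mm apart, any order). Origin: centre of the base's underside, 4 mm above the bench; x across the caddy, y along its row. Base 92 x 92 mm, upper face at z = 8 mm. Cup: inner diameter 64 mm, wall 4 mm, inner floor at z = 8 mm, rim at z = 31 mm.
- trough_insert: target for the straight grip: black base with an open aluminium trough, fixed in the caddy's row of three (96 mm apart, any order). Origin: centre of the base's underside, 4 mm above the bench; x across the caddy, y along its row. Base 92 x 92 mm, upper face at z = 8 mm. Trough: inside 84 mm long (y) by 56 mm wide (x), wall 4 mm, floor at z = 11 mm, rim at z = 20 mm. The grip lies along y, either way round.
Not all that is in view belongs to the job. Leave any purple look-alike of the large_ring alone.

How it is judged:
By the outcome, as a careful person would: the job done as asked, in the order asked, and still so for the second after the job is handed in, with the robot touching nothing.
It also fails if it takes over 102 s, if anything falls off the work surface, if the arm or the gripper's body presses on something with over 40 N, if the wrist force passes 120 N, or if a joint passes its speed limit or range.

## Working session

There is one attempt and no reset: what is moved stays moved. The work goes in short steps, Python scripts to look and compute and a tool call to move; the robot and the scene stay as the last step left them, time stands still between calls to the robot, and variables do not carry over. Pictures are saved under pics/ and viewed, about 12 in all and at most 16, crops included, and the job is handed in when it is done.

Besides the shell and the picture viewer there is one more tool, called after ">>>" by a JSON object that holds its "api" and its "payload", one argument or row to a line. step_arm: Moves the arm, as the interface text tells. Its arguments: {"type":"object","properties":{"commands":{"type":"array","items":{"type":"array"}},"force":{"type":"number"}},"required":["commands"]}

```bash
mkdir -p pics
cat > h.py <<'E'
import numpy as np, cv2
from rig import sense, grab_frame, camera_model, sign_off
def px2w(m,u,v,z):
    R=np.array(m["R"]);t=np.array(m["t"]).ravel()
    c=-R.T@t; d=R.T@np.array([(u-m["cx"])/m["fx"],(v-m["cy"])/m["fy"],1.])
    return c+d*(z-c[2])/d[2]
def w2px(m,X):
    p=np.array(m["R"])@np.array(X,float)+np.array(m["t"]).ravel()
    return m["fx"]*p[0]/p[2]+m["cx"], m["fy"]*p[1]/p[2]+m["cy"]
def st():
    s=sense(); print({k:np.round(s[k],3).tolist() for k in("clock","eef_pos","tcp_rot","contact_force","opening")}); return s
E
python3 - <<'E'
from h import *
st()
for n in("scene","top"):
    m=camera_model(n); im=grab_frame(n); cv2.imwrite(f"pics/{n}0.png",im)
    R=np.array(m["R"]); print(n,m["fx"],m["cx"],m["cy"],(-R.T@np.array(m["t"]).ravel()).round(),R.round(2).tolist())
E
```

```text
{'clock': 0.0, 'eef_pos': [196.419, -593.097, 403.958], 'tcp_rot': [-3.14, 0.0, 0.32], 'contact_force': [-1.259, -1.044, 0.276], 'opening': 1.0}
scene 440.29738297548835 273.74166179538594 207.6278171088383 [1060. -510.  657.] [[0.71, 0.7, -0.02], [0.42, -0.45, -0.78], [-0.56, 0.55, -0.62]]
top 406.78729083036893 274.0247412004765 205.54591614298627 [436.   8. 958.] [[-0.03, -1.0, 0.01], [-1.0, 0.03, -0.06], [0.06, -0.01, -1.0]]
```

View pics/top0.png

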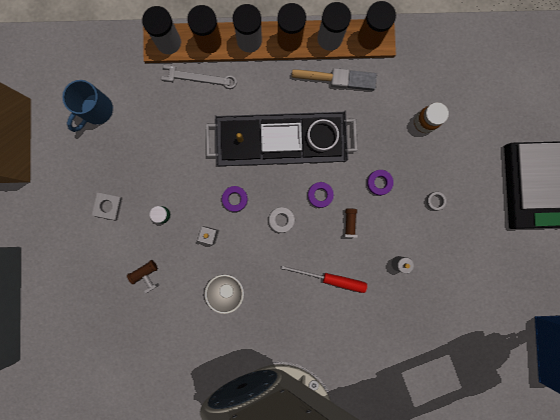

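View pics/scene0.png

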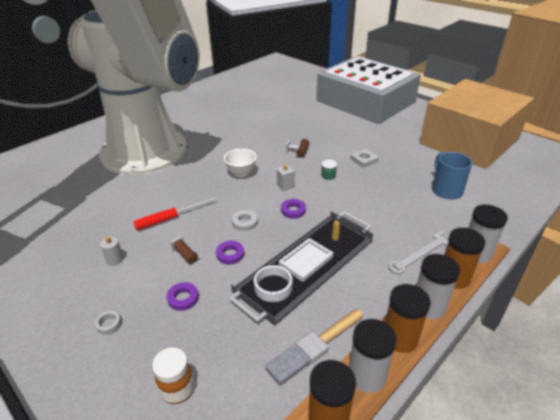

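Candidates (top view): 
- Ring: steel (282,220) is large and (436,201) is small. The purple rings at (234,199), (320,194), (380,182) and the square flange at (107,207) are not wanted.
- Weight: round at (404,265), square at (207,236). The white-capped jars at (159,214) and (433,115) are not wanted.
- Grip: straight at (350,222), T-handle at (145,272).
- Targets: post (239,138), trough (281,138), cup (322,135).

I'll check the choices in a crop and measure them.

```bash
cat > m.py <<'E'
from h import *
m=camera_model("top"); im=cv2.imread("pics/top0.png"); hsv=cv2.cvtColor(im,cv2.COLOR_BGR2HSV)
def seg(mask,box):
    x,y,w,h=box; z=np.zeros_like(mask); z[y:y+h,x:x+w]=mask[y:y+h,x:x+w]
    c=max(cv2.findContours(z,cv2.RETR_EXTERNAL,cv2.CHAIN_APPROX_NONE)[0],key=cv2.contourArea); return c
g=hsv[...,2]
steel=((g>135)*255).astype(np.uint8)
for n,b,z in(("large",(262,200,40,40),16),("small",(422,187,30,28),16),("cup",(300,112,45,45),35),("trough",(255,115,47,46),22)):
    c=seg(steel,b); r=cv2.minAreaRect(c); e=cv2.fitEllipse(c); print(n,np.round(r[0],1),np.round(r[1],1),r[2],np.round(e[0],1),np.round(e[1],1),"->",px2w(m,*e[0],z).round(1), "rect",px2w(m,*r[0],z).round(1))
brass=((hsv[...,1]>110)&(hsv[...,0]>8)&(hsv[...,0]<30)&(g>60)).astype(np.uint8)*255
for n,b,z in(("stud",(390,252,30,28),64),("post",(225,122,30,30),50)):
    c=seg(brass,b); mm=cv2.minEnclosingCircle(c)[0]; print(n,mm,cv2.contourArea(c),px2w(m,*mm,z).round(1))
c=seg(((hsv[...,1]>70)&(hsv[...,0]<20)).astype(np.uint8)*255,(335,200,32,40)); r=cv2.minAreaRect(c)
bp=cv2.boxPoints(r); W=np.array([px2w(m,*p,20)[:2] for p in bp]); print("wood",r,px2w(m,*r[0],20).round(1),W.round(1).tolist())
def up(b,s): x,y,w,h=b; return cv2.resize(im[y:y+h,x:x+w],None,fx=s,fy=s,interpolation=cv2.INTER_CUBIC)
cv2.imwrite("pics/crop.png",np.vstack([up((195,100,260,90),3),up((195,190,260,100),3)]))
E
python3 m.py
```

```text
large [282. 219.] [24. 24.] 0.0 [281.7 219.3] [23.6 23.7] -> [455.5 -17.1  16. ] rect [456.2 -17.9  16. ]
small [437.  200.5] [16.3 16.3] 45.0 [437.  200.4] [15.9 16.8] -> [ 489.4 -379.9   16. ] rect [ 489.2 -380.    16. ]
cup [323. 134.] [29.7 29.7] 45.0 [323.  134.1] [29.  29.4] -> [ 648.2 -117.2   35. ] rect [ 648.3 -117.2   35. ]
trough [281.  136.6] [27.  39.8] 87.39744567871094 [281.1 136.6] [30.2 47.2] -> [647.9 -21.2  22. ] rect [647.8 -21.   22. ]
stud (407.0, 265.5) 11.5 [ 345.9 -287.2   64. ]
post (238.5, 135.5) 17.0 [646.4  75.7  50. ]
wood ((350.5, 221.5), (25.0, 11.0), 90.0) [ 446.  -175.7   20. ] [[475.2, -164.1], [474.5, -189.5], [416.8, -187.3], [417.6, -161.9]]
```

View pics/crop.png

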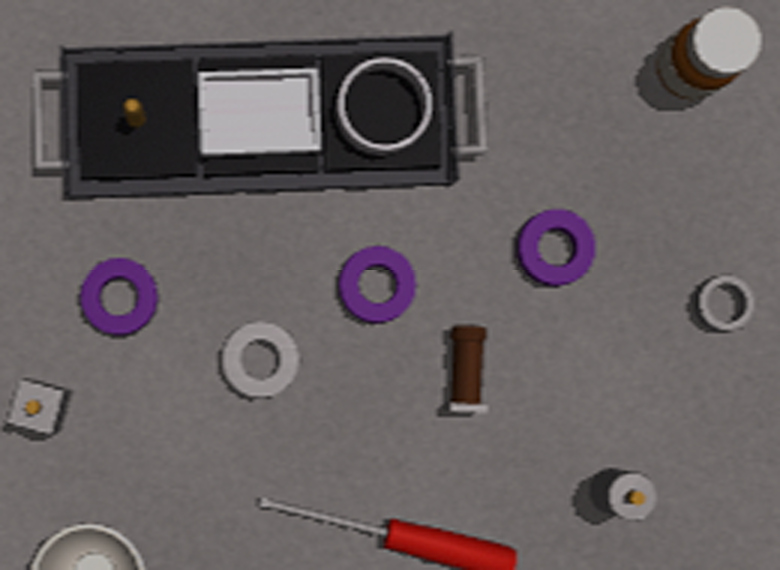

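The crop confirms the choices. The steel round rings are plain grey, the weight at about (632,495 in the crop) is round with a brass stud, and the grip at (467,370) is straight. The post, trough and cup lie at y ≈ 76, -21 and -117, at x ≈ 647, with the row along world y. I'll turn the tool to yaw π/2 first, so tool x = world y and tool y = world x.

>>> {"api": "step_arm", "payload": {
  "commands": [
    [[0,0,0],-0.18,1],
    [[0,0,0],-0.18,1],
    [[0,0,0],-0.18,1],
    [[0,0,0],-0.18,1],
    [[0,0,0],-0.18,1],
    [[0,0,0],-0.18,1],
    [[0,0,0],-0.17,1]
  ],
  "force": 40
}}

```text
clock: 0.98
eef_pos: [196.1, -592.1, 400.8]
tcp_rot: [-3.14, -0.007, 1.609]
contact_force: [0.2, -0.4, -0.2]
opening: 1.004
```

>>> {"api": "step_arm", "payload": {
  "commands": [
    [[48,22,4],0.04,1],
    [[48,22,4],0,1],
    [[48,22,4],0,1],
    [[48,22,4],0,1],
    [[48,22,4],0,1],
    [[48,22,4],0,1],
    [[48,22,4],0,1],
    [[48,22,4],0,1],
    [[48,22,4],0,1],
    [[48,22,4],0,1],
    [[48,22,4],0,1],
    [[0,0,0],0,1],
    [[0,0,0],0,1]
  ]
}}

```text
clock: 2.6
eef_pos: [441.2, -46.3, 356.6]
tcp_rot: [-3.139, -0.007, 1.571]
contact_force: [0.9, -0.1, 0.4]
opening: 1.0
```

Run:
```python
from h import *
s=st(); m=camera_model("wrist"); im=grab_frame("wrist"); cv2.imwrite("pics/w1.png",im)
R=np.array(m["R"]); print(m["fx"],(-R.T@np.array(m["t"]).ravel()).round(1),R.round(2).tolist()); print(s["qpos"])
for X in((455.5,-17,16),(446,-176,20)): print(w2px(m,X))
```

```text
{'clock': 2.6, 'eef_pos': [441.169, -46.3, 356.593], 'tcp_rot': [-3.139, -0.007, 1.571], 'contact_force': [0.921, -0.075, 0.405], 'opening': 1.0}
374.88205081365686 [441.   37.3 326.2] [[1.0, 0.0, -0.0], [0.0, -0.95, 0.32], [-0.0, -0.32, -0.95]]
[-0.11067052  0.12856314  2.05332556  0.00869679  0.96284675 -0.11591356]
(np.float64(302.9553369973685), np.float64(148.01153615820553))
(np.float64(290.6086118701278), np.float64(314.6003652135774))
```

View pics/w1.png

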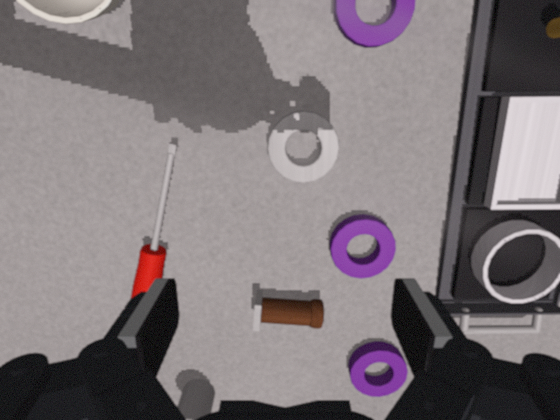

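The wrist view shows the large steel ring at (303,147), where the top camera predicted (303,148). The grip lies along world x at (292,312). The ring is clear to grasp with the jaws along x.

>>> {"api": "step_arm", "payload": {
  "commands": [
    [[14,7,35],0,1],
    [[14,7,35],0,1],
    [[0,0,35],0,1],
    [[0,0,35],0,0.9],
    [[0,0,15],0,0.9],
    [[0,0,0],0,0.9],
    [[0,0,0],0,0.9]
  ]
}}

```text
clock: 3.52
eef_pos: [454.8, -25.2, 199.5]
tcp_rot: [3.14, -0.006, 1.556]
contact_force: [0.3, 0.4, 0.3]
opening: 0.904
```

>>> {"api": "step_arm", "payload": {
  "commands": [
    [[5,1,14],-0.015,0.85],
    [[2,0,12],0,0.85],
    [[0,0,0],0,0.85],
    [[0,0,0],0,0.85]
  ]
}}

```text
clock: 4.03
eef_pos: [456.7, -17.9, 173.2]
tcp_rot: [3.137, -0.006, 1.572]
contact_force: [-0.1, 0.5, -0.8]
opening: 0.854
```

Run:
```python
from h import *
st(); im=grab_frame("wrist"); cv2.imwrite("pics/w2.png",im)
```

```text
{'clock': 4.025, 'eef_pos': [456.714, -17.9, 173.197], 'tcp_rot': [3.137, -0.006, 1.572], 'contact_force': [-0.094, 0.462, -0.793], 'opening': 0.854}
```

View pics/w2.png

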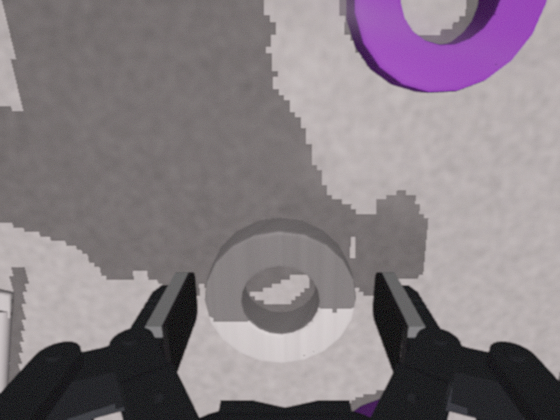

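The ring sits centred between the jaws (ring at col 281, jaw middle at about 285). Closing.

>>> {"api": "step_arm", "payload": {
  "commands": [
    [[0,0,0],0,0.6],
    [[0,0,0],0,0.5],
    [[0,0,0],0,0.4],
    [[0,0,0],0,0.4],
    [[0,0,-20],0,0.4],
    [[0,0,-40],0,0.4],
    [[0,0,-40],0,0.4],
    [[0,0,0],0,0.4]
  ],
  "force": 50
}}

```text
clock: 5.08
eef_pos: [455.8, -18.6, 275.8]
tcp_rot: [3.139, -0.006, 1.572]
contact_force: [1.3, -0.2, -2.1]
opening: 0.669
```

```bash
cat > look.py <<'E'
from h import *; import sys
st(); im=grab_frame("wrist"); cv2.imwrite(f"pics/{sys.argv[1]}.png",im)
E
python3 look.py w3
```

```text
{'clock': 5.075, 'eef_pos': [455.805, -18.58, 275.827], 'tcp_rot': [3.139, -0.006, 1.572], 'contact_force': [1.306, -0.197, -2.146], 'opening': 0.669}
```

View pics/w3.png

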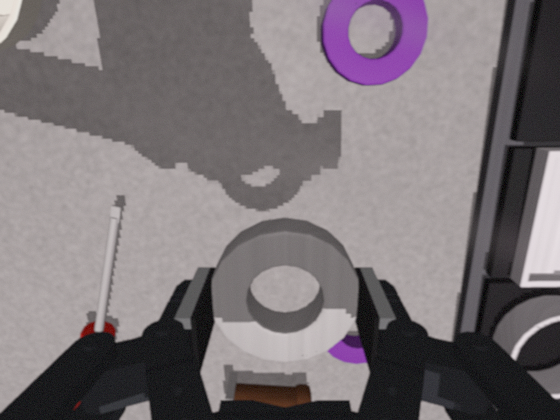

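The ring is held level and centred, with its top face at about (285,290). Moving over the post.

>>> {"api": "step_arm", "payload": {
  "commands": [
    [[23,48,0],0,0.4],
    [[23,48,0],0,0.4],
    [[23,48,0],0,0.4],
    [[23,48,0],0,0.4],
    [[0,0,0],0,0.4],
    [[0,0,0],0,0.4]
  ]
}}

```text
clock: 5.88
eef_pos: [647.9, 76.0, 262.5]
tcp_rot: [-3.127, -0.005, 1.571]
contact_force: [-0.4, 0.0, -2.9]
opening: 0.666
```

```bash
cat > look2.py <<'E'
from h import *; import sys
m=camera_model("wrist"); st(); im=grab_frame("wrist"); cv2.imwrite(f"pics/{sys.argv[1]}.png",im)
hsv=cv2.cvtColor(im,cv2.COLOR_BGR2HSV)
b=((hsv[...,1]>110)&(hsv[...,0]>8)&(hsv[...,0]<30)&(hsv[...,2]>50)).astype(np.uint8)*255
for c in cv2.findContours(b,cv2.RETR_EXTERNAL,cv2.CHAIN_APPROX_NONE)[0]:
    if cv2.contourArea(c)>20:
        t=cv2.minEnclosingCircle(c); print("brass",np.round(t[0]),cv2.boundingRect(c),px2w(m,*t[0],50).round(1))
print("post tip/base px expected",w2px(m,(647,75,57)),w2px(m,(647,75,12)))
E
python3 look2.py w4
```

```text
{'clock': 5.875, 'eef_pos': [647.906, 75.98, 262.511], 'tcp_rot': [-3.127, -0.005, 1.571], 'contact_force': [-0.433, 0.035, -2.877], 'opening': 0.666}
brass [559. 360.] (541, 317, 19, 87) [805.9   2.5  50. ]
brass [289. 216.] (278, 210, 22, 8) [646.7  91.8  50. ]
post tip/base px expected (np.float64(288.9793980201037), np.float64(251.46422533894946)) (np.float64(289.27308587716783), np.float64(220.05048763118035))
```

View pics/w4.png

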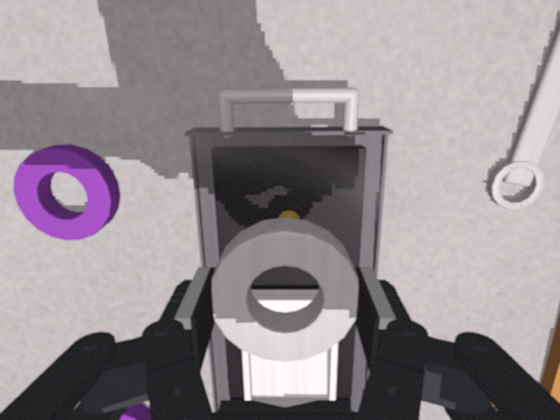

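The post base shows at (289,216), just past the ring and where the calibration expected it. The tool stands over the post, so I'll descend and release.

>>> {"api": "step_arm", "payload": {
  "commands": [
    [[-2,1,20],0,0.4],
    [[0,0,25],0,0.4],
    [[0,0,15],0,0.4],
    [[0,0,0],0,0.4],
    [[0,0,0],0,0.4]
  ]
}}

```text
clock: 6.55
eef_pos: [644.7, 71.8, 197.9]
tcp_rot: [-3.123, -0.004, 1.569]
contact_force: [0.0, 0.1, -2.1]
opening: 0.665
```

```bash
python3 look2.py w5
```

```text
{'clock': 6.55, 'eef_pos': [644.7, 71.782, 197.864], 'tcp_rot': [-3.123, -0.004, 1.569], 'contact_force': [0.035, 0.102, -2.103], 'opening': 0.665}
brass [292. 298.] (277, 267, 39, 65) [644.4  79.9  50. ]
post tip/base px expected (np.float64(298.79072701006777), np.float64(322.0666963463151)) (np.float64(297.087781306553), np.float64(261.77535042140175))
```

>>> {"api": "step_arm", "payload": {
  "commands": [
    [[3,4,5],0,0.4],
    [[0,1,5],0,0.4],
    [[0,0,0],0,0.4],
    [[0,0,0],0,0.4]
  ]
}}

```text
clock: 7.1
eef_pos: [650.7, 75.3, 188.9]
tcp_rot: [-3.126, -0.005, 1.569]
contact_force: [1.1, -0.1, -1.4]
opening: 0.666
```

>>> {"api": "step_arm", "payload": {
  "commands": [
    [[0,-1,3],0,0.4],
    [[0,0,0],0,0.4],
    [[0,0,0],0,0.8],
    [[0,0,0],0,0.9],
    [[0,0,0],0,0.95],
    [[0,0,-30],0,0.95],
    [[0,0,-50],0,1],
    [[0,0,-50],0,1],
    [[0,0,0],0,1]
  ]
}}

```text
clock: 8.22
eef_pos: [651.8, 74.7, 319.4]
tcp_rot: [-3.126, -0.005, 1.569]
contact_force: [0.2, -0.2, -1.0]
opening: 1.0
```

```bash
python3 look2.py w6
```

```text
{'clock': 8.225, 'eef_pos': [651.771, 74.653, 319.437], 'tcp_rot': [-3.126, -0.005, 1.569], 'contact_force': [0.162, -0.185, -0.986], 'opening': 1.0}
brass [464. 332.] (459, 326, 11, 14) [782.5 -23.8  50. ]
brass [282. 201.] (272, 185, 22, 33) [645.9  79.9  50. ]
brass [536. 204.] (493, 45, 67, 319) [815.1  78.4  50. ]
post tip/base px expected (np.float64(283.5470958254601), np.float64(211.59755513193468)) (np.float64(284.59677450203594), np.float64(191.8797219944348))
```

View pics/w6.png

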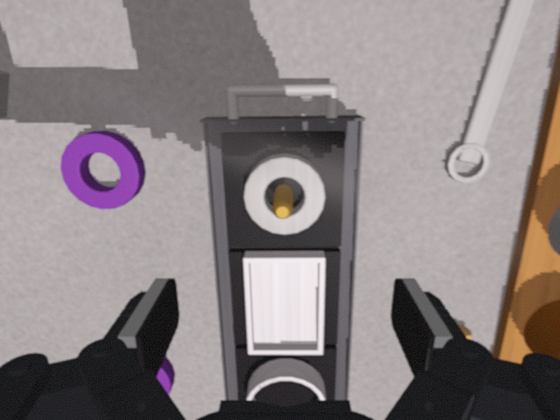

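The large ring lies flat over the post (ring at (285,194), brass tip at (282,211)). Next is the small ring at (489,-380).

>>> {"api": "step_arm", "payload": {
  "commands": [
    [[-46,-16,0],0,1],
    [[-46,-16,0],0,1],
    [[-46,-16,0],0,1],
    [[-46,-16,0],0,1],
    [[-46,-16,0],0,1],
    [[-46,-16,0],0,1],
    [[-46,-16,0],0,1],
    [[-46,-16,0],0,1],
    [[-46,-16,0],0,1],
    [[-30,-12,0],0,0.9],
    [[0,0,0],0,0.8],
    [[0,0,0],0,0.8]
  ]
}}

```text
clock: 9.78
eef_pos: [484.0, -379.8, 300.4]
tcp_rot: [-3.101, -0.015, 1.57]
contact_force: [0.6, 0.1, 0.5]
opening: 0.803
```

```bash
cat > ring.py <<'E'
from h import *; import sys
m=camera_model("wrist"); st(); im=grab_frame("wrist"); cv2.imwrite(f"pics/{sys.argv[1]}.png",im)
hsv=cv2.cvtColor(im,cv2.COLOR_BGR2HSV)
# expected object window: X, radius px; bright unsaturated
X=[float(a) for a in sys.argv[2:5]]; r=int(sys.argv[5]); th=int(sys.argv[6]); u,v=w2px(m,X); print("expect",round(u),round(v))
k=((hsv[...,2]>th)&(hsv[...,1]<60)).astype(np.uint8)*255; w=np.zeros_like(k); cv2.circle(w,(int(u),int(v)),r,255,-1); k&=w
c=max(cv2.findContours(k,cv2.RETR_EXTERNAL,cv2.CHAIN_APPROX_NONE)[0],key=cv2.contourArea); e=cv2.fitEllipse(c); print(np.round(e[0]),np.round(e[1]),px2w(m,*e[0],X[2]).round(1))
E
python3 ring.py w7 489.4 -380 16 55 170
```

```text
{'clock': 9.775, 'eef_pos': [484.027, -379.803, 300.366], 'tcp_rot': [-3.101, -0.015, 1.57], 'contact_force': [0.573, 0.094, 0.48], 'opening': 0.803}
expect 308 206
[309. 206.] [54. 57.] [ 489.9 -380.1   16. ]
```

View pics/w7.png

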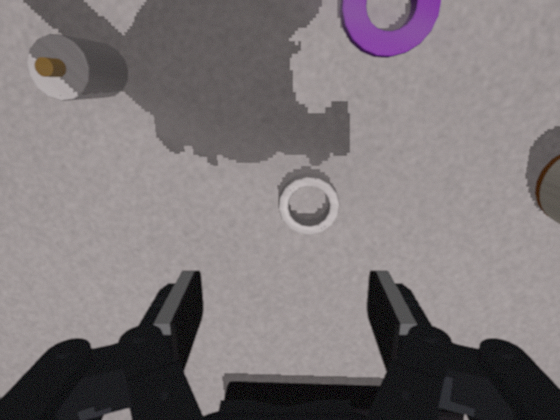

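The small ring is at (309,206), i.e. (490,-380). The tool has tilted by about 0.04 rad, so I'm allowing for that.

>>> {"api": "step_arm", "payload": {
  "commands": [
    [[-2,9,25],0,0.8],
    [[-2,7,35],0,0.8],
    [[0,0,30],0,0.8],
    [[0,0,10],0,0.8],
    [[0,0,0],0,0.8],
    [[0,0,0],0,0.8]
  ]
}}

```text
clock: 10.58
eef_pos: [499.9, -376.8, 198.4]
tcp_rot: [-3.103, -0.014, 1.578]
contact_force: [-0.2, -0.0, -0.1]
opening: 0.799
```

```bash
python3 ring.py w8 489.9 -380 16 60 120
```

```text
{'clock': 10.575, 'eef_pos': [499.875, -376.81, 198.439], 'tcp_rot': [-3.103, -0.014, 1.578], 'contact_force': [-0.167, -0.023, -0.086], 'opening': 0.799}
expect 278 281
[278. 288.] [101. 120.] [ 489.7 -383.7   16. ]
```

>>> {"api": "step_arm", "payload": {
  "commands": [
    [[-4,-2,12],0,0.8],
    [[-2,-1,11],0,0.8],
    [[0,0,0],0,0.75],
    [[0,0,0],0,0.7]
  ]
}}

```text
clock: 11.12
eef_pos: [496.0, -383.7, 175.5]
tcp_rot: [-3.105, -0.012, 1.577]
contact_force: [0.7, -0.2, 0.1]
opening: 0.702
```

>>> {"api": "step_arm", "payload": {
  "commands": [
    [[0,0,0],0,0.4],
    [[0,0,0],0,0.3],
    [[0,0,0],0,0.3],
    [[0,0,0],0,0.3],
    [[0,0,-15],0,0.3],
    [[0,0,-25],0,0.3],
    [[0,0,-30],0,0.3],
    [[0,0,-30],0,0.3],
    [[0,0,0],0,0.3]
  ]
}}

```text
clock: 12.25
eef_pos: [500.2, -385.0, 282.2]
tcp_rot: [-3.106, -0.011, 1.577]
contact_force: [-0.2, 0.4, -1.5]
opening: 0.481
```

```bash
python3 look.py w9
```

```text
{'clock': 12.25, 'eef_pos': [500.187, -384.982, 282.174], 'tcp_rot': [-3.106, -0.011, 1.577], 'contact_force': [-0.202, 0.395, -1.479], 'opening': 0.481}
```

View pics/w9.png

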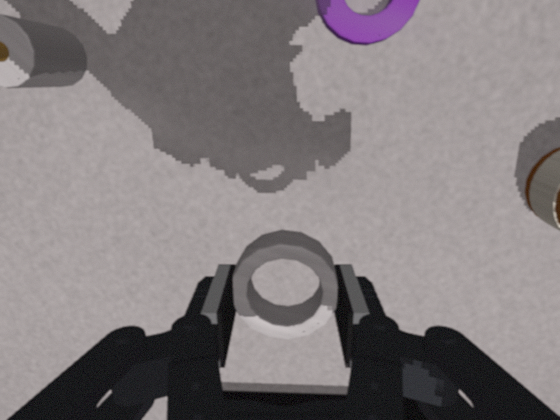

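The small ring is held at about (285,285). Moving to the post.

>>> {"api": "step_arm", "payload": {
  "commands": [
    [[30,10,-3],0,0.3],
    [[45,15,-3],0,0.3],
    [[45,15,-3],0,0.3],
    [[45,15,-3],0,0.3],
    [[45,15,-3],0,0.3],
    [[45,15,-2],0,0.3],
    [[45,15,-2],0,0.3],
    [[45,15,-2],0,0.3],
    [[45,15,0],0,0.3],
    [[30,12,0],0,0.3],
    [[15,5,0],0,0.3],
    [[0,0,0],0,0.3],
    [[0,0,0],0,0.3]
  ]
}}

```text
clock: 13.92
eef_pos: [642.9, 63.8, 287.6]
tcp_rot: [-3.084, -0.015, 1.575]
contact_force: [-0.2, -0.3, -1.4]
opening: 0.481
```

```bash
python3 look2.py w10
```

```text
{'clock': 13.925, 'eef_pos': [642.88, 63.846, 287.559], 'tcp_rot': [-3.084, -0.015, 1.575], 'contact_force': [-0.174, -0.307, -1.434], 'opening': 0.481}
brass [510. 366.] (496, 350, 27, 32) [776.3 -27.6  50. ]
brass [558. 375.] (541, 335, 19, 81) [808.3 -33.   50. ]
brass [314. 206.] (303, 188, 23, 36) [645.8  79.5  50. ]
post tip/base px expected (np.float64(315.50096561705317), np.float64(216.93482330084808)) (np.float64(314.15295368407845), np.float64(194.4304585312589))
```

>>> {"api": "step_arm", "payload": {
  "commands": [
    [[4,10,12],0,0.3],
    [[2,8,14],0,0.3],
    [[0,0,12],0,0.3],
    [[0,0,0],0,0.3],
    [[0,0,0],0,0.3]
  ]
}}

```text
clock: 14.6
eef_pos: [659.3, 68.3, 244.9]
tcp_rot: [-3.082, -0.015, 1.572]
contact_force: [-0.5, 0.4, -0.7]
opening: 0.483
```

```bash
python3 look2.py w11
```

```text
{'clock': 14.6, 'eef_pos': [659.293, 68.326, 244.922], 'tcp_rot': [-3.082, -0.015, 1.572], 'contact_force': [-0.495, 0.368, -0.706], 'opening': 0.483}
brass [282. 261.] (276, 260, 14, 4) [646.6  69.   50. ]
brass [285. 225.] (272, 211, 28, 20) [648.   88.1  50. ]
post tip/base px expected (np.float64(282.30252676636474), np.float64(256.2432251169658)) (np.float64(287.36300981495685), np.float64(222.03132701778648))
```

View pics/w11.png

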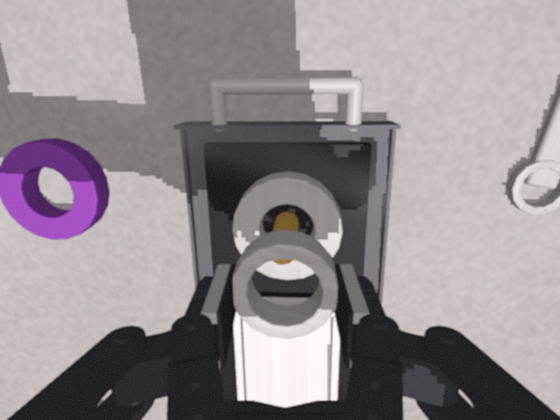

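The small ring is above the post. The post tip shows at (282,262) inside the ring's upper edge, consistent with the ring at about (650,72). Descending in short steps.

>>> {"api": "step_arm", "payload": {
  "commands": [
    [[2,0,10],0,0.3],
    [[0,0,10],0,0.3],
    [[0,0,0],0,0.3],
    [[0,0,0],0,0.3]
  ]
}}

```text
clock: 15.15
eef_pos: [657.9, 70.9, 224.2]
tcp_rot: [-3.083, -0.015, 1.572]
contact_force: [-0.1, -0.3, -1.2]
opening: 0.483
```

```bash
python3 look2.py w12
```

```text
{'clock': 15.15, 'eef_pos': [657.891, 70.938, 224.242], 'tcp_rot': [-3.083, -0.015, 1.572], 'contact_force': [-0.051, -0.334, -1.154], 'opening': 0.483}
brass [284. 274.] (267, 260, 32, 32) [647.3  75.8  50. ]
post tip/base px expected (np.float64(282.15964372716604), np.float64(284.0170245907603)) (np.float64(287.6713991145443), np.float64(240.57381652715213))
```

>>> {"api": "step_arm", "payload": {
  "commands": [
    [[0,0,8],0,0.3],
    [[0,1,8],0,0.3],
    [[0,0,0],0,0.3],
    [[0,0,2],0,0.3],
    [[0,0,0],0,0.3]
  ]
}}

```text
clock: 15.82
eef_pos: [657.9, 71.2, 205.1]
tcp_rot: [-3.083, -0.015, 1.572]
contact_force: [0.8, -0.2, -0.7]
opening: 0.483
```

>>> {"api": "step_arm", "payload": {
  "commands": [
    [[0,0,1],0,0.3],
    [[0,0,0],0,0.55],
    [[0,0,0],0,0.65],
    [[0,0,0],0,0.75],
    [[0,0,0],0,0.75],
    [[0,0,-25],0,0.75],
    [[0,0,-45],0,0.8],
    [[0,0,-45],0,0.8],
    [[0,0,0],0,0.8]
  ]
}}

```text
clock: 16.95
eef_pos: [664.9, 69.4, 322.3]
tcp_rot: [-3.083, -0.015, 1.572]
contact_force: [0.6, 0.7, 0.4]
opening: 0.801
```

```bash
python3 look2.py w13
```

```text
{'clock': 16.95, 'eef_pos': [664.861, 69.441, 322.326], 'tcp_rot': [-3.083, -0.015, 1.572], 'contact_force': [0.637, 0.692, 0.404], 'opening': 0.801}
brass [462. 338.] (450, 327, 23, 22) [782.  -28.4  50. ]
brass [280. 197.] (271, 181, 22, 33) [646.1  79.2  50. ]
brass [559. 232.] (501, 75, 59, 314) [832.4  58.7  50. ]
post tip/base px expected (np.float64(281.15779556861315), np.float64(206.17197396499225)) (np.float64(285.0453452472987), np.float64(188.00177200545573))
```

View pics/w13.png

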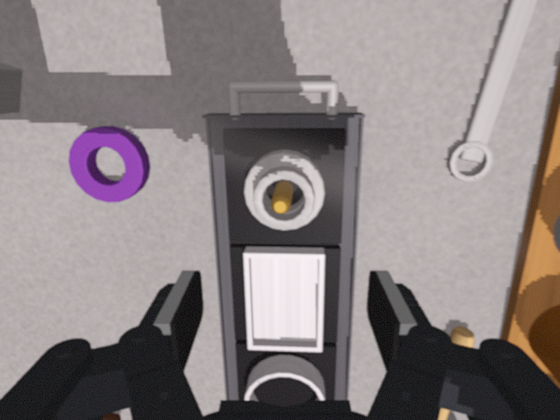

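Both rings sit stacked flat over the post (small ring at (285,190), post tip at (281,205)). Next is the grip: go above it and turn to yaw 0.

>>> {"api": "step_arm", "payload": {
  "commands": [
    [[-25,-25,0],0,0.8],
    [[-40,-35,0],0,0.8],
    [[-40,-35,0],0,0.8],
    [[-40,-35,0],0,0.8],
    [[-40,-35,0],0,0.8],
    [[-35,-25,0],0,0.8],
    [[-20,-15,0],0,0.8],
    [[0,0,0],0.175,0.8],
    [[0,0,0],0.175,0.8],
    [[0,0,0],0.175,0.8],
    [[0,0,0],0.175,0.8],
    [[0,0,0],0.175,0.8],
    [[0,0,0],0.175,0.8],
    [[0,0,0],0.175,0.8],
    [[0,0,0],0.175,0.8],
    [[0,0,0],0.165,0.8],
    [[0,0,0],0,0.8],
    [[0,0,0],0,0.8]
  ]
}}

```text
clock: 19.25
eef_pos: [441.9, -174.4, 306.8]
tcp_rot: [-3.119, 0.1, -0.037]
contact_force: [0.7, -0.3, 0.2]
opening: 0.798
```

```bash
cat > grip.py <<'E'
from h import *; import sys
m=camera_model("wrist"); st(); im=grab_frame("wrist"); cv2.imwrite(f"pics/{sys.argv[1]}.png",im)
hsv=cv2.cvtColor(im,cv2.COLOR_BGR2HSV)
u,v=w2px(m,(446,-176,20)); print("expect",round(u),round(v))
k=((hsv[...,1]>90)&(hsv[...,0]<20)&(hsv[...,2]<170)).astype(np.uint8)*255; w=np.zeros_like(k); cv2.circle(w,(int(u),int(v)),90,255,-1); k&=w
c=max(cv2.findContours(k,cv2.RETR_EXTERNAL,cv2.CHAIN_APPROX_NONE)[0],key=cv2.contourArea)
P=np.array([px2w(m,*p[0],16)[:2] for p in c],np.float32); r=cv2.minAreaRect(P); print(cv2.contourArea(c),r, cv2.minAreaRect(c)); print(cv2.boxPoints(r).round(1).tolist())
E
python3 grip.py w14
```

```text
{'clock': 19.25, 'eef_pos': [441.867, -174.363, 306.831], 'tcp_rot': [-3.119, 0.1, -0.037], 'contact_force': [0.676, -0.251, 0.237], 'opening': 0.798}
expect 296 155
2071.0 ((445.9742431640625, -177.70350646972656), (25.42439842224121, 63.83015823364258), 87.45394897460938) ((299.0, 150.5), (89.0, 38.0), 90.0)
[[413.5, -189.0], [477.29998779296875, -191.8000030517578], [478.3999938964844, -166.39999389648438], [414.70001220703125, -163.60000610351562]]
```

View pics/w14.png

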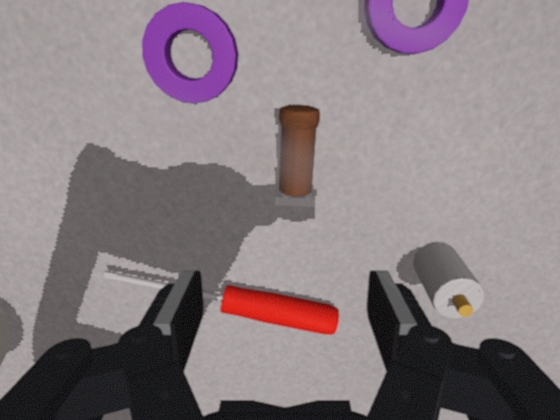

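The grip is at (298,155), aligned with the tool (yaw about -0.04), and its centre is near (443,-177). The screwdriver at (280,308) and the weight at (450,280) are clear. The tool tilt is now 0.1 rad, allowed for.

>>> {"api": "step_arm", "payload": {
  "commands": [
    [[10,3,20],0,0.8],
    [[10,3,30],0,0.8],
    [[10,2,30],0,0.8],
    [[0,0,20],0,0.7],
    [[0,0,0],0,0.7],
    [[0,0,0],0,0.7]
  ]
}}

```text
clock: 20.05
eef_pos: [462.8, -181.2, 201.8]
tcp_rot: [-3.118, 0.098, -0.024]
contact_force: [-0.3, 0.2, 0.4]
opening: 0.701
```

```bash
python3 grip.py w15
```

```text
{'clock': 20.05, 'eef_pos': [462.771, -181.21, 201.847], 'tcp_rot': [-3.118, 0.098, -0.024], 'contact_force': [-0.275, 0.249, 0.414], 'opening': 0.701}
expect 283 268
6259.5 ((445.5578918457031, -177.2744598388672), (26.104961395263672, 71.75570678710938), 86.76705932617188) ((288.0, 258.5), (131.0, 60.0), 90.0)
[[409.0, -188.3000030517578], [480.6000061035156, -192.3000030517578], [482.1000061035156, -166.3000030517578], [410.5, -162.1999969482422]]
```

>>> {"api": "step_arm", "payload": {
  "commands": [
    [[0,0,12],0.015,0.7],
    [[0,0,12],0,0.7],
    [[0,0,0],0,0.6],
    [[0,0,0],0,0.3],
    [[0,0,0],0,0.15],
    [[0,0,0],0,0.15],
    [[0,0,0],0,0.15]
  ],
  "force": 35
}}

```text
clock: 20.98
eef_pos: [460.9, -180.8, 178.3]
tcp_rot: [-3.121, 0.095, -0.04]
contact_force: [0.4, -0.5, -0.9]
opening: 0.266
```

```bash
python3 look.py w16
```

```text
{'clock': 20.975, 'eef_pos': [460.894, -180.761, 178.294], 'tcp_rot': [-3.121, 0.095, -0.04], 'contact_force': [0.412, -0.517, -0.866], 'opening': 0.266}
```

View pics/w16.png

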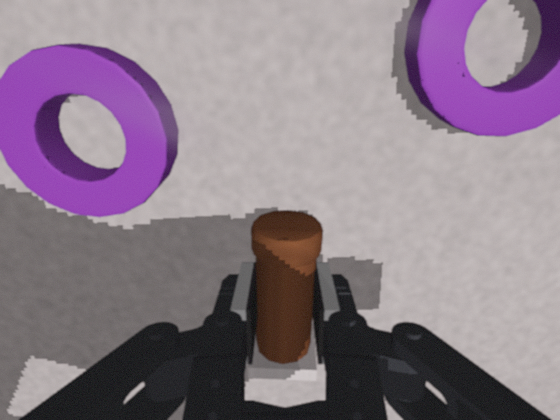

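The grip is held on its rod, clear of the flange. Lifting and turning a quarter turn.

>>> {"api": "step_arm", "payload": {
  "commands": [
    [[0,0,-20],0,0.15],
    [[0,0,-30],0,0.15],
    [[0,0,-30],0,0.15],
    [[0,0,-20],0,0.15],
    [[0,0,0],0,0.15],
    [[0,0,0],-0.15,0.15],
    [[0,0,0],-0.15,0.15],
    [[0,0,0],-0.15,0.15],
    [[0,0,0],-0.15,0.15],
    [[0,0,0],-0.15,0.15],
    [[0,0,0],-0.15,0.15],
    [[0,0,0],-0.15,0.15],
    [[0,0,0],-0.15,0.15],
    [[0,0,0],-0.15,0.15],
    [[0,0,0],-0.15,0.15],
    [[0,0,0],-0.11,0.15],
    [[0,0,0],0,0.15],
    [[0,0,0],0,0.15]
  ]
}}

```text
clock: 23.28
eef_pos: [464.3, -181.1, 265.7]
tcp_rot: [-3.031, -0.037, 1.617]
contact_force: [0.3, 0.0, -0.4]
opening: 0.264
```

>>> {"api": "step_arm", "payload": {
  "commands": [
    [[15,20,-3],0.046,0.15],
    [[19,26,-3],0,0.15],
    [[19,26,-3],0,0.15],
    [[19,26,-3],0,0.15],
    [[19,26,-3],0,0.15],
    [[19,26,-3],0,0.15],
    [[19,26,-3],0,0.15],
    [[15,20,-3],0,0.15],
    [[5,8,0],0,0.15],
    [[0,0,0],0,0.15],
    [[0,0,0],0,0.15]
  ]
}}

```text
clock: 24.65
eef_pos: [674.1, -29.2, 266.4]
tcp_rot: [-3.023, -0.029, 1.548]
contact_force: [0.3, -0.2, -1.3]
opening: 0.268
```

```bash
python3 look.py w17
```

```text
{'clock': 24.65, 'eef_pos': [674.097, -29.157, 266.443], 'tcp_rot': [-3.023, -0.029, 1.548], 'contact_force': [0.314, -0.225, -1.313], 'opening': 0.268}
```

View pics/w17.png

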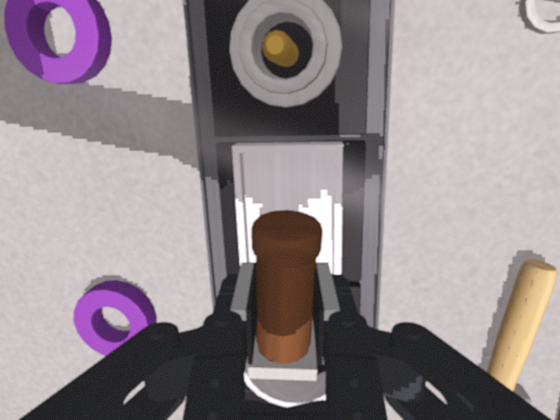

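The grip is over the trough, whose far end shows at (288,145). Descending.

>>> {"api": "step_arm", "payload": {
  "commands": [
    [[2,1,20],-0.02,0.15],
    [[1,0,20],0,0.15],
    [[0,0,15],0,0.15],
    [[0,0,0],0,0.15],
    [[0,0,0],0,0.15]
  ]
}}

```text
clock: 25.32
eef_pos: [666.5, -25.2, 206.6]
tcp_rot: [-3.02, -0.032, 1.568]
contact_force: [0.4, 0.1, -0.7]
opening: 0.267
```

>>> {"api": "step_arm", "payload": {
  "commands": [
    [[0,1,5],0,0.15],
    [[0,0,4],0,0.15],
    [[0,0,0],0,0.15],
    [[0,0,0],0,0.35],
    [[0,0,0],0,0.45],
    [[0,0,0],0,0.5],
    [[0,0,-25],0,0.55],
    [[0,0,-40],0,0.6],
    [[0,0,-40],0,0.6],
    [[0,0,0],0,0.6]
  ]
}}

```text
clock: 26.58
eef_pos: [680.0, -28.4, 305.8]
tcp_rot: [-3.023, -0.032, 1.568]
contact_force: [-0.2, -0.2, -0.8]
opening: 0.598
```

```bash
python3 look.py w18
python3 - <<'E'
from h import *
im=grab_frame("top"); cv2.imwrite("pics/t18.png",im); a=cv2.imread("pics/w18.png")
print(sense()["qpos"])
cv2.imwrite("pics/w18c.png",np.hstack([cv2.resize(a,(430,322)),cv2.resize(im[100:190,200:303],(368,322))]))
E
```

```text
{'clock': 26.575, 'eef_pos': [679.992, -28.368, 305.793], 'tcp_rot': [-3.023, -0.032, 1.568], 'contact_force': [-0.218, -0.246, -0.79], 'opening': 0.598}
[-0.0502125   0.56734808  1.53977223  0.02803112  1.16051826 -0.06175285]
```

View pics/w18c.png

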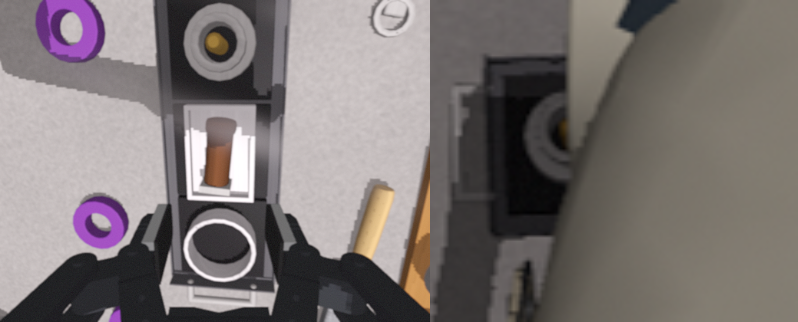

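The grip lies in the trough along its length (rod from (220,122) to (217,185)), and the rings are unchanged. For the weight I'll take yaw 0, so the jaws close across the tilt direction, and move more slowly.

>>> {"api": "step_arm", "payload": {
  "commands": [
    [[0,0,0],0.157,0.8],
    [[0,0,0],0.157,0.8],
    [[0,0,0],0.157,0.8],
    [[0,0,0],0.157,0.8],
    [[0,0,0],0.157,0.8],
    [[0,0,0],0.157,0.8],
    [[0,0,0],0.157,0.8],
    [[0,0,0],0.157,0.8],
    [[0,0,0],0.157,0.8],
    [[0,0,0],0.15,0.8],
    [[0,0,0],0,0.8],
    [[0,0,0],0,0.8]
  ]
}}

```text
clock: 28.18
eef_pos: [670.3, -27.5, 281.7]
tcp_rot: [-3.114, 0.157, -0.038]
contact_force: [0.3, -0.3, -0.9]
opening: 0.804
```

>>> {"api": "step_arm", "payload": {
  "commands": [
    [[-15,13,0],0,0.8],
    [[-22,19,0],0,0.8],
    [[-22,19,0],0,0.8],
    [[-22,19,0],0,0.8],
    [[-22,19,0],0,0.8],
    [[-22,19,0],0,0.8],
    [[-22,19,0],0,0.8],
    [[-22,19,0],0,0.8],
    [[-22,19,0],0,0.8],
    [[-22,19,0],0,0.8],
    [[-22,19,0],0,0.8],
    [[-22,19,0],0,0.8],
    [[-22,19,0],0,0.8],
    [[-15,13,0],0,0.8],
    [[0,0,0],0,0.8],
    [[0,0,0],0,0.8]
  ]
}}

```text
clock: 30.18
eef_pos: [346.5, -284.0, 322.7]
tcp_rot: [-3.112, 0.161, -0.015]
contact_force: [0.1, -0.3, -0.1]
opening: 0.799
```

```bash
cat > stud.py <<'E'
from h import *; import sys
from scipy.spatial.transform import Rotation as Ro
m=camera_model("wrist"); s=st(); im=grab_frame("wrist"); cv2.imwrite(f"pics/{sys.argv[1]}.png",im)
Rt=Ro.from_euler("xyz",s["tcp_rot"]).as_matrix(); p=np.array(s["eef_pos"]); print("ztool",Rt[:,2].round(3)," grasp pt",(p+155*Rt[:,2]).round(1),"tip",(p+172*Rt[:,2]).round(1))
hsv=cv2.cvtColor(im,cv2.COLOR_BGR2HSV); u,v=w2px(m,(346,-287,64)); print("expect",round(u),round(v))
b=((hsv[...,1]>110)&(hsv[...,0]>8)&(hsv[...,0]<30)&(hsv[...,2]>50)).astype(np.uint8)*255
for c in cv2.findContours(b,cv2.RETR_EXTERNAL,cv2.CHAIN_APPROX_NONE)[0]:
    if cv2.contourArea(c)>40: t=cv2.minEnclosingCircle(c); print("brass",np.round(t),cv2.boundingRect(c)) if 0 else print(np.round(t[0]),cv2.boundingRect(c),px2w(m,*t[0],58).round(1))
E
python3 stud.py w19
```

```text
{'clock': 30.175, 'eef_pos': [346.526, -284.042, 322.713], 'tcp_rot': [-3.112, 0.161, -0.015], 'contact_force': [0.091, -0.259, -0.128], 'opening': 0.799}
ztool [-0.16   0.032 -0.987]  grasp pt [ 321.8 -279.1  169.8] tip [ 319.  -278.5  153. ]
expect 302 151
[304. 148.] (297, 138, 15, 20) [ 345.9 -288.    58. ]
```

>>> {"api": "step_arm", "payload": {
  "commands": [
    [[15,4,0],0,0.8],
    [[15,4,10],0,0.8],
    [[15,4,20],0,0.8],
    [[0,0,20],0,0.8],
    [[0,0,0],0,0.8],
    [[0,0,0],0,0.8]
  ]
}}

```text
clock: 30.98
eef_pos: [390.2, -294.9, 261.2]
tcp_rot: [-3.112, 0.16, -0.009]
contact_force: [0.5, 0.4, 0.1]
opening: 0.798
```

```bash
python3 stud.py w20
```

```text
{'clock': 30.975, 'eef_pos': [390.23, -294.879, 261.184], 'tcp_rot': [-3.112, 0.16, -0.009], 'contact_force': [0.524, 0.421, 0.118], 'opening': 0.798}
ztool [-0.159  0.031 -0.987]  grasp pt [ 365.6 -290.   108.2] tip [ 362.9 -289.5   91.5]
expect 282 273
[284. 266.] (275, 252, 18, 28) [ 346.2 -288.1   58. ]
```

The viewing limit is reached, so I go on by numbers. The stud measures (346.2,-288.1), consistent.

>>> {"api": "step_arm", "payload": {
  "commands": [
    [[-4,0,15],0,0.8],
    [[-4,0,20],0,0.8],
    [[0,0,16],0,0.8],
    [[0,0,9],0,0.8],
    [[0,0,0],0,0.8],
    [[0,0,0],0,0.8]
  ]
}}

```text
clock: 31.78
eef_pos: [371.6, -293.2, 201.9]
tcp_rot: [-3.114, 0.157, -0.01]
contact_force: [-0.4, 0.1, 0.2]
opening: 0.797
```

```bash
python3 stud.py w21
```

```text
{'clock': 31.775, 'eef_pos': [371.608, -293.153, 201.911], 'tcp_rot': [-3.114, 0.157, -0.01], 'contact_force': [-0.389, 0.058, 0.204], 'opening': 0.797}
ztool [-0.156  0.029 -0.987]  grasp pt [ 347.4 -288.6   48.9] tip [ 344.8 -288.1   32.1]
expect 279 339
[282. 326.] (269, 305, 27, 43) [ 346.  -288.2   58. ]
```

Well placed (tip z about 32, axis on the weight). Closing firmly and lifting.

>>> {"api": "step_arm", "payload": {
  "commands": [
    [[0,0,0],0,0.6],
    [[0,0,0],0,0.4],
    [[0,0,0],0,0.25],
    [[0,0,0],0,0.25],
    [[0,0,0],0,0.25],
    [[0,0,-10],0,0.25],
    [[0,0,-20],0,0.25],
    [[0,0,-25],0,0.25],
    [[0,0,-25],0,0.25],
    [[0,0,0],0,0.25],
    [[0,0,0],0,0.25]
  ],
  "force": 70
}}

```text
clock: 33.2
eef_pos: [384.1, -294.9, 284.1]
tcp_rot: [-3.113, 0.157, -0.01]
contact_force: [-0.4, -0.5, -5.4]
opening: 0.392
```

```bash
cat >> stud.py <<'E'
# stud tip/base in tool frame test: steel body pixels
E
python3 stud.py w22
```

```text
{'clock': 33.2, 'eef_pos': [384.124, -294.867, 284.122], 'tcp_rot': [-3.113, 0.157, -0.01], 'contact_force': [-0.431, -0.495, -5.365], 'opening': 0.392}
ztool [-0.156  0.03  -0.987]  grasp pt [ 359.9 -290.2  131.1] tip [ 357.3 -289.7  114.3]
expect 282 240
[284. 325.] (271, 304, 27, 43) [ 274.6 -286.6   58. ]
```

The weight is held (about 5 N load). Moving slowly to the cup.

>>> {"api": "step_arm", "payload": {
  "commands": [
    [[12,-7,-2],0,0.25],
    [[20,-12,-3],0,0.25],
    [[20,-12,-3],0,0.25],
    [[20,-12,-3],0,0.25],
    [[20,-12,-3],0,0.25],
    [[20,-12,-3],0,0.25],
    [[20,-12,-3],0,0.25],
    [[20,-12,-3],0,0.25],
    [[20,-12,-3],0,0.25],
    [[20,-12,-3],0,0.25],
    [[20,-12,-3],0,0.25],
    [[20,-12,-3],0,0.25],
    [[20,-12,-3],0,0.25],
    [[20,-12,-3],0,0.25],
    [[10,-6,-2],0,0.25],
    [[0,0,0],0,0.25],
    [[0,0,0],0,0.25]
  ]
}}

```text
clock: 35.38
eef_pos: [688.4, -116.4, 277.9]
tcp_rot: [-3.108, 0.168, -0.009]
contact_force: [-0.4, -0.1, -5.7]
opening: 0.393
```

```bash
python3 stud.py w23
```

```text
{'clock': 35.375, 'eef_pos': [688.377, -116.437, 277.896], 'tcp_rot': [-3.108, 0.168, -0.009], 'contact_force': [-0.418, -0.149, -5.734], 'opening': 0.393}
ztool [-0.166  0.035 -0.985]  grasp pt [ 662.6 -111.   125.2] tip [ 659.8 -110.4  108.4]
expect 484 520
[284. 325.] (271, 304, 27, 43) [ 581.7 -107.6   58. ]
[  0. 222.] (0, 213, 9, 19) [658.7  51.4  58. ]
[136. 213.] (86, 192, 99, 43) [664.9 -27.3  58. ]
```

>>> {"api": "step_arm", "payload": {
  "commands": [
    [[-1,4,10],0,0.25],
    [[-2,4,15],0,0.25],
    [[0,0,12],0,0.25],
    [[0,0,0],0,0.25],
    [[0,0,0],0,0.25]
  ]
}}

```text
clock: 36.05
eef_pos: [676.7, -125.0, 238.3]
tcp_rot: [-3.108, 0.17, -0.011]
contact_force: [-0.5, 0.7, -4.5]
opening: 0.394
```

```bash
python3 stud.py w24
python3 - <<'E'
from h import *
# cup rim seen by the scene camera: bright ellipse near expected spot, and stud there
m=camera_model("scene"); im=grab_frame("scene"); cv2.imwrite("pics/s24.png",im)
hsv=cv2.cvtColor(im,cv2.COLOR_BGR2HSV); print("stud exp",w2px(m,(648,-117,92)),"cup exp",w2px(m,(648,-117,35)))
b=((hsv[...,1]>110)&(hsv[...,0]>8)&(hsv[...,0]<30)&(hsv[...,2]>50)).astype(np.uint8)*255
for c in cv2.findContours(b,cv2.RETR_EXTERNAL,cv2.CHAIN_APPROX_NONE)[0]:
    x,y,w,h=cv2.boundingRect(c)
    if 200<x<380 and 150<y<320 and cv2.contourArea(c)>5: print((x,y,w,h))
k=((hsv[...,2]>140)&(hsv[...,1]<60)).astype(np.uint8)*255; k[:, :240]=0;k[:,305:]=0;k[:255]=0;k[310:]=0
c=max(cv2.findContours(k,cv2.RETR_EXTERNAL,cv2.CHAIN_APPROX_NONE)[0],key=cv2.contourArea); print(cv2.fitEllipse(c))
i0=cv2.imread("pics/scene0.png");h0=cv2.cvtColor(i0,cv2.COLOR_BGR2HSV);k=((h0[...,2]>140)&(h0[...,1]<60)).astype(np.uint8)*255; k[:, :240]=0;k[:,300:]=0;k[:260]=0;k[305:]=0
c=max(cv2.findContours(k,cv2.RETR_EXTERNAL,cv2.CHAIN_APPROX_NONE)[0],key=cv2.contourArea); e=cv2.fitEllipse(c);print(e,px2w(m,*e[0],35))
E
```

```text
{'clock': 36.05, 'eef_pos': [676.681, -125.021, 238.298], 'tcp_rot': [-3.108, 0.17, -0.011], 'contact_force': [-0.476, 0.735, -4.512], 'opening': 0.394}
ztool [-0.169  0.036 -0.985]  grasp pt [ 650.5 -119.5   85.6] tip [ 647.7 -118.9   68.9]
expect 499 571
[284. 325.] (271, 304, 27, 43) [ 610.9 -117.7   58. ]
[ 84. 229.] (23, 204, 121, 52) [667.3 -31.1  58. ]
stud exp (np.float64(272.0710958360943), np.float64(257.70916735362374)) cup exp (np.float64(272.8029046060572), np.float64(279.2293561911331))
(326, 315, 35, 26)
(321, 311, 36, 26)
(285, 244, 224, 176)
(300, 243, 21, 18)
(334, 221, 5, 10)
((274.5146789550781, 293.6194763183594), (12.987961769104004, 31.701168060302734), 80.70204162597656)
((275.76373291015625, 279.577880859375), (34.448394775390625, 50.75617599487305), 52.52397537231445) [ 652.67072253 -113.76308285   35.        ]
```

The cup centre agrees in both views to within a few mm, and the clearance is 14 mm. Lowering the last 24 mm.

>>> {"api": "step_arm", "payload": {
  "commands": [
    [[2,0,8],0,0.25],
    [[1,0,8],0,0.25],
    [[0,0,4],0,0.25],
    [[0,0,0],0,0.25],
    [[0,0,0],0,0.25]
  ]
}}

```text
clock: 36.78
eef_pos: [676.7, -123.9, 217.4]
tcp_rot: [-3.108, 0.169, -0.011]
contact_force: [0.0, -0.5, -5.6]
opening: 0.396
```

>>> {"api": "step_arm", "payload": {
  "commands": [
    [[0,0,2],0,0.25],
    [[0,0,0],0,0.25],
    [[0,0,1],0,0.25],
    [[0,0,0],0,0.25]
  ]
}}

```text
clock: 37.28
eef_pos: [676.5, -123.9, 215.1]
tcp_rot: [-3.108, 0.167, -0.011]
contact_force: [-0.2, -0.3, -4.1]
opening: 0.393
```

>>> {"api": "step_arm", "payload": {
  "commands": [
    [[0,0,1],0,0.25],
    [[0,0,0],0,0.3],
    [[0,0,0],0,0.45],
    [[0,0,0],0,0.6],
    [[0,0,0],0,0.75],
    [[0,0,0],0,0.8],
    [[0,0,-20],0,0.8],
    [[0,0,-30],0,0.8],
    [[0,0,-40],0,0.8],
    [[0,0,-40],0,0.8],
    [[0,0,0],0,0.8]
  ]
}}

```text
clock: 38.65
eef_pos: [700.1, -128.9, 353.9]
tcp_rot: [-3.109, 0.161, -0.011]
contact_force: [0.5, 0.3, 0.4]
opening: 0.803
```

```bash
python3 stud.py w25
```

```text
{'clock': 38.65, 'eef_pos': [700.095, -128.924, 353.869], 'tcp_rot': [-3.109, 0.161, -0.011], 'contact_force': [0.513, 0.336, 0.39], 'opening': 0.803}
ztool [-0.16   0.034 -0.986]  grasp pt [ 675.3 -123.6  201. ] tip [ 672.5 -123.1  184.2]
expect 441 444
[282. 206.] (276, 197, 13, 18) [ 641.9 -116.6   58. ]
[ 48. 193.] (33, 178, 31, 26) [652.9  62.8  58. ]
[159. 184.] (124, 167, 71, 32) [659.9 -24.8  58. ]
[556. 136.] (552, 122, 8, 28) [ 695.9 -303.7   58. ]
```

The stud stands inside the cup. Moving the arm aside for a top-view check.

>>> {"api": "step_arm", "payload": {
  "commands": [
    [[-20,15,0],0,0.8],
    [[-30,30,0],0,0.8],
    [[-30,30,0],0,0.8],
    [[-30,30,0],0,0.8],
    [[-30,30,0],0,0.8],
    [[-30,30,0],0,0.8],
    [[-30,30,0],0,0.8],
    [[-30,30,0],0,0.8],
    [[-30,30,0],0,0.8],
    [[-30,30,0],0,0.8],
    [[-20,30,0],0,0.8],
    [[0,30,0],0,0.8],
    [[0,15,0],0,0.8],
    [[0,0,0],0,0.8],
    [[0,0,0],0,0.8]
  ]
}}

```text
clock: 40.58
eef_pos: [373.4, -491.2, 384.0]
tcp_rot: [-3.097, 0.18, -0.008]
contact_force: [-0.4, 0.1, 0.3]
opening: 0.801
```

```bash
cat > fin.py <<'E'
from h import *
st(); m=camera_model("top"); im=grab_frame("top"); cv2.imwrite("pics/tf.png",im); i0=cv2.imread("pics/top0.png")
hsv=cv2.cvtColor(im,cv2.COLOR_BGR2HSV); g=hsv[...,2]
brass=((hsv[...,1]>110)&(hsv[...,0]>8)&(hsv[...,0]<30)&(g>60)).astype(np.uint8)*255
for c in cv2.findContours(brass[100:165,205:360].copy(),cv2.RETR_EXTERNAL,cv2.CHAIN_APPROX_NONE)[0]:
    if cv2.contourArea(c)>3:
        u,v=np.array(cv2.minEnclosingCircle(c)[0])+(205,100); print("brass",u,v,cv2.contourArea(c),px2w(m,u,v,76).round(1))
def big(mask,x,y,w,h):
    z=np.zeros_like(mask); z[y:y+h,x:x+w]=mask[y:y+h,x:x+w]
    return max(cv2.findContours(z,cv2.RETR_EXTERNAL,cv2.CHAIN_APPROX_NONE)[0],key=cv2.contourArea)
# weight top
k=((g>120)&(hsv[...,1]<60)).astype(np.uint8)*255
for n,b,z in(("ring stack",(222,118,34,34),44),("cup+weight",(302,112,42,42),64)):
    c=big(k,*b); e=cv2.fitEllipse(c); print(n,np.round(e[0],1),np.round(e[1],1),px2w(m,*e[0],z).round(1))
w=((hsv[...,1]>70)&(hsv[...,0]<20)&(g<150)).astype(np.uint8)*255
c=big(w,258,115,46,46); r=cv2.minAreaRect(np.array([px2w(m,*p[0],32)[:2] for p in c],np.float32)); print("wood",r)
d=cv2.absdiff(im,i0).max(2)
for n,(x,y,ww,h) in {"flange":(92,192,30,30),"sqw":(196,224,22,24),"T":(125,258,36,36),"p1":(220,185,28,28),"p2":(306,180,28,28),"p3":(366,168,28,28)}.items(): print(n,d[y:y+h,x:x+ww].mean().round(1))
print(im[130:143,232:246].max(2)); print(im[120:150:2,306:340:2].max(2))
E
python3 fin.py
```

```text
{'clock': 40.575, 'eef_pos': [373.423, -491.193, 383.951], 'tcp_rot': [-3.097, 0.18, -0.008], 'contact_force': [-0.436, 0.051, 0.278], 'opening': 0.801}
brass 238.5 135.5 17.0 [640.4  73.8  76. ]
brass 279.0 135.0 88.0 [639.2 -15.   76. ]
brass 325.0 130.0 11.0 [ 647.6 -116.3   76. ]
ring stack [239.2 137.3] [23.7 24.2] [643.5  74.5  44. ]
cup+weight [322.9 134.1] [29.6 30.2] [ 641.4 -113.    64. ]
wood ((648.1884155273438, -15.000913619995117), (57.58277893066406, 25.60797119140625), 88.45894622802734)
flange 3.8
sqw 3.8
T 3.3
p1 3.5
p2 3.5
p3 3.4
[[137 156 156 106  45  42  40  39  40  38  54 112 147 150]
 [148 142  89  40  41  49  52  50  53  58  56  54 110 146]
 [155 126  43  39  42  42  38  34  35  37  47  54  70 114]
 [139  85  44  44  36  87 129 124  85  26  26  42  51 103]
 [131  60  43  34  64 132 164 164 139  75  24  17  43  76]
 [126  47  43  28  68 135 165 165 144  92  40  11  15  63]
 [126  42  35  25  48  97 148 152 112  77  48  11   5  60]
 [131  57  27  30  40  60  72  75  71  64  52  27   5  67]
 [137  84  23  30  34  45  52  52  50  55  50  24   2  96]
 [155 124  36 
[... 588 characters left out ...]
114  32  34  42 157 156 121 176 170 158 158 119  42 125  83]
 [  5 152  23  35  24  47 162 156  63  61 102 158 160 128  29  64 155]
 [ 10 164  25  11  22  39 130 157 157 161 160 159 166  87   8  63 155]
 [ 20 162  10  10  22  40  67 160 158 158 159 165 135  31   6  60 155]
 [ 24 140  69   9  18  42  41  54 138 168 169  85  37  35   8 109 119]
 [ 12  65 160   4  11  39  43  42  40  42  41  40  36  38   7 162  53]
 [  7  39 153  67   8  12  40  44  43  44  43  34  36  24 101 156  32]
 [ 26  17  53 171  63   9  10  12  11  26  35  35  33  59 177  32  35]
 [ 35   9  33  56 166 111   2  22  35  33  32  25 148 173  39  34  35]
 [ 34  36  12  23  56  76 188 198 151 147 201 192  97  40  34  36  35]]
```

```bash
python3 -c "
from h import *
sign_off(); st()"
```

```text
the job is handed in; nothing more can be done
the job is handed in; nothing more can be done
```

The four parts are in the caddy and the job is handed in, at about 41 s on the robot's clock with the arm clear of everything. The large ring went over the post first, then the small ring on top, then the grip in the trough, then the round weight in the cup.

**Last checks** (top view, measured by numbers):
- **Rings:** the stack is centred on the post to within a few mm. An earlier wrist view showed both lying flat.
- **Grip:** it lies along the trough, within about 1.5° of its axis. This is the only check on its lie: I didn't measure whether it is perfectly level.
- **Weight:** its stud and top face both measure near (647,-116), so it stands upright in the cup, which is centred at (648,-117).
- **Look-alikes:** the square flange, square weight, T-handle and purple rings are unchanged from the start, within image noise.

**What did not go cleanly:**
- **Tool tilt:** the tool drifted to about 0.17 rad of tilt over the job. I corrected for it at each grasp and placing, but could not remove it.
- **Cup position:** the scene camera put the cup about 5 mm from the top camera's value. I put that down to a crude mask and used the top camera, with 14 mm of clearance.
- **Picture limit:** I reached the 16-picture limit before the weight was picked up, so everything from there on was checked by numbers only.

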